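# Hold the scrap bin open with its lever

## Task

See to it that the overhead camera can look into the food-scrap bin, the one with the green lid: press its front lever right down, keep it down for three seconds so that the lid stays fully raised, then let go so that the lid closes again. Work the bin only by its lever without touching its lid, and leave the blue-lidded bin shut.

Things in the scene. Friction and masses are not known exactly. Their poses are not given: they have to be found in the camera images.
- scrap_pad (a point): Middle of the top face of the green press pad (40 mm long, 46 wide, 11 thick) on the lever of the green-lidded white bin (fixed; 150 mm deep, 144 wide, 150 high, turned up to 0.3 rad). It lies 90 mm in front of the bin's front face, 90 mm above the worktop at rest, about 35 mm lower when right down; free space above and below. At rest x points level to the bin, y left along its front, z up.
- scrap_lever (a joint): Lever of the green-lidded bin, hinged at its front face: 0 at rest (pad tilted up 11 degrees, lid shut), 0.38 rad right down at its stop (pad tilted down 11 degrees, lid raised 65 degrees). The pad moves almost straight down and is drawn back up by spring and lid; 4 to 9 N on it moves it. The lid turns three times as far as the lever and falls shut when it is let go.
- scrap_lid: The green lid, 156 mm deep, 150 wide, 10 thick. Origin on its hinge at the bin's back rim, 150 mm above the worktop; when shut, x points level to the back, y left, z up, and it reaches 153 mm towards -x. It tilts up about y as the lever goes down; its front edge rises to about 290 mm above the worktop and moves back, away from the pad.
- waste_lever (a joint): Lever of the second bin, the same but with blue lid and blue pad, beside the first on its left or its right: 0 at rest, 0.38 rad right down. To be left alone.

How it is judged:
By the outcome, as a careful person would: the job done as asked, in the order asked, and still so for the second after the job is handed in, with the robot touching nothing.
It also fails if it takes over 30 s, if anything falls off the work surface, if the arm or the gripper's body presses on something with over 40 N, if the wrist force passes 120 N, or if a joint passes its speed limit or range.

## Robot

A 7-joint arm with a two-finger parallel gripper is mounted at the origin on a cart in front of the work surface, level with it; the furniture and walls round the work are solid. World frame = base frame: x ahead of the robot, y to its left, z up, the work surface at z = 0. Lengths are in m, angles in rad, forces in N, time in s.
With the tool pointing down it reaches from about 0.4 to 0.9 m from the base axis. Payload 5.6 kg.
Tool frame: the origin (TCP) lies midway between the tips of the shut fingers; the grasp point (between the pads) lies arm.hold_point_z behind it (arm.hold_point_z is the distance from the TCP to the grasp point, in m); z points along the fingers, y is the line along which they close (so a half turn about z gives the same grasp; the last joint's range is limited). The gripper opens to 92 mm and grips with 3 to 60 N. Pads are 20 mm wide; open, the fingers measure 128 mm over their backs; the gripper's body (75 mm by 189 mm) begins 69 mm behind the grasp point.
Start: joints at [1.07, 0.468, -0.012, 1.603, 0.006, 1.071, -0.056], TCP at [0.287, -0.583, 0.186] pointing down, gripper open.
Joint ranges: [-2.53, 2.53], [-0.31, 2.02], [-1.57, 1.55], [0.28, 2.44], [-1.29, 4.43], [0.15, 1.84], [-2.92, 2.92]. Speed limits (rad/s): [2.57, 2.57, 3.14, 3.14, 3.14, 3.14, 3.14].

## Interface

Orientations are given as [roll, pitch, yaw] about the fixed x, y, z axes, in that order (R = Rz(yaw) Ry(pitch) Rx(roll)).
In Python, from plant import arm gives the robot as it stands.
- The arm moves only by the tool jog_arm, never from a script. Its argument "commands" is a list that holds one entry, the list of rows, each a list of 4 numbers: the shift along the tool's x, y, z in m, then the turn about the tool's z in rad. A call has 1 to 12 rows; each row is the pose to reach, as a shift and turn from the pose commanded when the call began, along the tool's axes at that moment; what a row does not reach only later rows make up. A row lasts 1/12 s, in which the tool goes at most 41.7 mm and 7.16 degrees, less where a joint would pass 70% of its speed; a pose out of reach is approached as far as the arm can. A call with a gripper value outside its range is refused whole. "claw" is the closure in counts, from 0 (fully open) to 255 (shut), set as the call begins (left out, the last holds). The fingers move at their own pace and stop on an object; the grip force is fixed at half the most. Time passes only in rows, so rows that repeat a pose let the fingers close. It gives the time, the measured TCP pose, the force, the opening and the grip force at its end, in the units of the state.
- arm.read_state(): the state, without advancing time (a new reading comes with each control period).
- arm.snapshot(name): name is "scene" or "top" or "wrist"; returns a dict with "img" (420x560x3 uint8, red, green, blue), "intrinsics" (3x3 intrinsics, pixels), "eye" and "orientation" of the camera in the world; the wrist camera has in their place "tool_from_camera" (4x4, takes a point from camera to tool coordinates, whose origin is the TCP and whose axes are the flange's). Camera axes: x right, y down, z forward; pixel columns grow to the right and rows downward; lengths in m; the calibration is good to about 2 mm. The wrist camera is an equidistant fisheye: a pixel r from the principal point sees the ray r / f radians off the axis. A picture is of the moment at which its call begins: read the wrist's pose just before it. There is no depth.
- arm.hand_in(): hands the job in; it is judged then, once.
The state is a dict: "clock": time; "joints": joint angles; "qd": joint speeds; "joint_efforts": joint torques, N m; "ee_pos": TCP position; "ee_rot": TCP orientation; "ft_force": force on the tool from outside, world axes, zero at the start; "wrist_torque": the same for the moment, N m; "finger_gap": opening from 0.0 (shut) to 1.0 (fully open); "grasp_force": force on a finger pad.
Only numpy, scipy, OpenCV 4.12 (cv2) and the standard library are available. Lean on these libraries where they do the work, as an engineer would, in place of code of your own. Each camera call takes 0.05 s, during which the arm holds its last target. There are 200 camera calls.

## Working session

There is one attempt and no reset: what is moved stays moved. The work goes in short steps, Python scripts to look and compute and a tool call to move; the robot and the scene stay as the last step left them, time stands still between calls to the robot, and variables do not carry over. Pictures are saved under pics/ and viewed, at most 10 in all, crops included, and the job is handed in when it is done.

Besides the shell and the picture viewer there is one more tool, called after "Call:" by a JSON object that holds its "api" and its "payload". jog_arm: Moves the arm, as the interface text tells. Its arguments: {"type":"object","properties":{"commands":{"type":"array","items":{"type":"array","items":{"type":"array","items":{"type":"number"}}}},"claw":{"type":"number"}},"required":["commands"]}

```bash
mkdir -p pics; python3 - <<'E'
from plant import arm
import cv2, pickle, numpy as np
s=arm.read_state()
print(s['clock'],s['ee_pos'],s['ee_rot'],s['finger_gap'],s['ft_force'],arm.hold_point_z)
d={}
for n in('scene','top'):
    d[n]=arm.snapshot(n)
    print(n,d[n]['eye'],d[n]['orientation'],d[n]['intrinsics'])
pickle.dump(d,open('d.pkl','wb'))
cv2.imwrite('pics/a.png',cv2.resize(np.vstack([d['scene']['img'],d['top']['img']])[:,:,::-1],None,fx=.71,fy=.71))
E
```

```text
0.0 [ 0.28694009 -0.5825376   0.18485794] [-3.13983876e+00  1.31686827e-04  4.57715832e-01] 0.9974327330304498 [ 0.18375231 -0.08144834  0.02831706] 0.0187
scene [-0.23658438  0.52762671  0.85835247] [-2.2012488  -0.00869658 -2.15752517] [[452.39838155   0.         274.87606406]
 [  0.         452.39838155 208.5225583 ]
 [  0.           0.           1.        ]]
top [ 0.2329371  -0.05718081  1.19628436] [-2.85093029 -0.00386717 -1.45084514] [[420.5061708    0.         282.25468692]
 [  0.         420.5061708  211.21856968]
 [  0.           0.           1.        ]]
```

View pics/a.png

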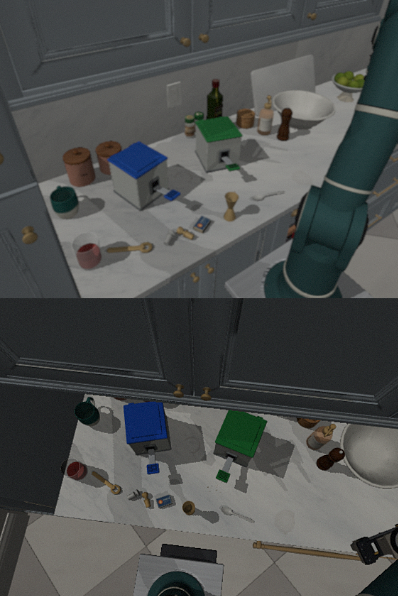

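The scene view is on top and the top view below. The green bin is right of the blue one. Its pad is at about (231,167)/0.71 px in the scene view and (223,477−298)/0.71 px in the top view. Next I'll segment the pad and the lid.

```bash
cat > h.py <<'E'
import cv2, numpy as np
from scipy.spatial.transform import Rotation as R
def ray(d,uv):
    K=d['intrinsics']; v=np.linalg.solve(K,[uv[0],uv[1],1.]); return R.from_euler('xyz',d['orientation']).apply(v)
def onz(d,uv,z):
    r=ray(d,uv); e=np.array(d['eye']); return e+r*(z-e[2])/r[2]
def tri(ds,uvs):
    A=np.zeros((3,3));b=np.zeros(3);L=[]
    for d,uv in zip(ds,uvs):
        r=ray(d,uv); r/=np.linalg.norm(r); P=np.eye(3)-np.outer(r,r); A+=P; b+=P@d['eye']; L.append(P)
    x=np.linalg.solve(A,b); return x,[np.linalg.norm(P@(x-d['eye'])) for P,d in zip(L,ds)]
def blobs(img,lo,hi,amin=40):
    h=cv2.cvtColor(img,cv2.COLOR_RGB2HSV); m=cv2.inRange(h,lo,hi)
    c,_=cv2.findContours(m,cv2.RETR_EXTERNAL,cv2.CHAIN_APPROX_NONE)
    return [x for x in sorted(c,key=cv2.contourArea,reverse=True) if cv2.contourArea(x)>amin]
E
python3 - <<'E'
import pickle
from h import *
d=pickle.load(open('d.pkl','rb'))
for n in d:
  for col,lo,hi in(('g',(50,120,25),(75,255,255)),('b',(105,120,40),(125,255,255))):
    for c in blobs(d[n]['img'],lo,hi)[:3]:
      m=cv2.moments(c);r=cv2.minAreaRect(c)
      u=(m['m10']/m['m00'],m['m01']/m['m00'])
      print(n,col,cv2.contourArea(c),np.round(u,1),np.round(cv2.boxPoints(r),1).tolist(),np.round(onz(d[n],u,.09),3))
t=d['top']['img'][120:300,160:400]; s=d['scene']['img'][140:320,220:400]
cv2.imwrite('pics/b.png',cv2.resize(np.hstack([t,s])[:,:,::-1],None,fx=1.9,fy=1.9,interpolation=cv2.INTER_CUBIC))
E
```

```text
scene g 1502.5 [305.7 180.7] [[274.0, 162.0], [332.5, 151.8000030517578], [339.3999938964844, 191.60000610351562], [281.0, 201.8000030517578]] [ 0.707 -0.225  0.09 ]
scene g 89.0 [327.6 235.3] [[318.70001220703125, 232.8000030517578], [335.29998779296875, 230.39999389648438], [336.3999938964844, 237.6999969482422], [319.70001220703125, 240.0]] [ 0.459 -0.112  0.09 ]
scene b 2236.0 [192.7 224.5] [[150.3000030517578, 223.5], [209.39999389648438, 184.10000610351562], [235.1999969482422, 222.8000030517578], [176.1999969482422, 262.20001220703125]] [0.697 0.169 0.09 ]
scene b 175.0 [242.  274.6] [[230.39999389648438, 276.20001220703125], [246.5, 263.70001220703125], [253.60000610351562, 272.79998779296875], [237.5, 285.3999938964844]] [0.455 0.154 0.09 ]
top g 2991.5 [339.5 188.7] [[301.79998779296875, 203.5], [322.70001220703125, 149.89999389648438], [376.5, 170.89999389648438], [355.70001220703125, 224.5]] [ 0.646 -0.173  0.09 ]
top g 190.0 [313.6 250.1] [[303.6000061035156, 253.0], [308.79998779296875, 240.8000030517578], [323.79998779296875, 247.1999969482422], [318.6000061035156, 259.3999938964844]] [ 0.464 -0.118  0.09 ]
top b 2973.5 [203.5 174.2] [[171.39999389648438, 148.8000030517578], [228.6999969482422, 141.6999969482422], [235.6999969482422, 197.6999969482422], [178.39999389648438, 204.8000030517578]] [0.643 0.211 0.09 ]
top b 192.0 [214.7 239.9] [[205.5, 234.3000030517578], [222.1999969482422, 232.1999969482422], [223.8000030517578, 245.39999389648438], [207.1999969482422, 247.5]] [0.46  0.149 0.09 ]
```

View pics/b.png

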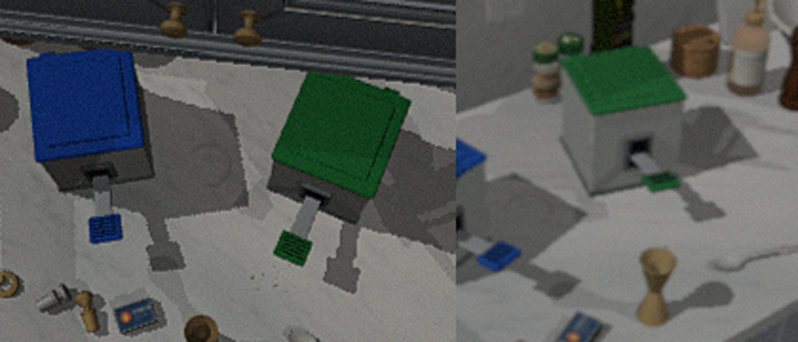

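The left panel (top view) shows the green pad at about (293,247) with its lever running to the bin front. The right panel (scene view) shows it at (660,180). The space above and around the pad is clear, and the jigger and spoon stand nearer the robot. Now the position and yaw.

```bash
python3 - <<'E'
import pickle
from h import *
from plant import arm
d=pickle.load(open('d.pkl','rb'))
p,e=tri([d['top'],d['scene']],[(313.6,250.1),(327.6,235.3)]);print('tri',p.round(4),np.round(e,4))
lid=np.array([onz(d['top'],u,.158) for u in [(301.8,203.5),(322.7,149.9),(376.5,170.9),(355.7,224.5)]])
print(lid.round(3)); c=lid.mean(0)
for a,b in((0,1),(3,2),(3,0),(2,1)):
  v=lid[b]-lid[a];print('edge',np.linalg.norm(v[:2]).round(3),np.arctan2(v[1],v[0]).round(3))
v=c-p;print('pad->lid centre',np.linalg.norm(v[:2]),np.arctan2(v[1],v[0]))
pb=[onz(d['top'],u,.09) for u in [(303.6,253),(308.8,240.8),(323.8,247.2),(318.6,259.4)]]
v=pb[1]-pb[0];w=pb[0]-pb[3];print('pad',np.linalg.norm(v),np.arctan2(v[1],v[0]),np.linalg.norm(w),np.arctan2(w[1],w[0]))
s=arm.read_state();T=R.from_euler('xyz',s['ee_rot']);print(s['clock'],T.as_matrix().round(3))
for z in(.186,.12): print('tool shift',T.inv().apply(np.array([p[0],p[1],z])-s['ee_pos']).round(4))
# jigger-ish height, obstacles: scene/top pixel of jigger
print('jigger',tri([d['top'],d['scene']],[(265,294),(322,276)])[0])
E
```

```text
tri [ 0.4661 -0.1184  0.0821] [0. 0.]
[[ 0.569 -0.072  0.158]
 [ 0.726 -0.112  0.158]
 [ 0.683 -0.259  0.158]
 [ 0.529 -0.215  0.158]]
edge 0.163 -0.247
edge 0.16 -0.282
edge 0.148 1.302
edge 0.154 1.285
pad->lid centre 0.16711059126897346 -0.2779529961958684
pad 0.03629047586984985 -0.29034488273944464 0.04317111991653632 1.2809497635336828
0.1 [[ 0.897  0.442 -0.001]
 [ 0.442 -0.897  0.001]
 [-0.    -0.002 -1.   ]]
tool shift [ 0.3658 -0.3373 -0.0006]
tool shift [ 0.3658 -0.3372  0.0654]
jigger [ 0.33705514 -0.00136297  0.09767103]
```

The pad is at about (0.465, −0.118), with bin yaw −0.275. The pad-to-bin-centre distance comes to 167 mm (165 expected), and the lid measures 150 × 160 mm (150 × 156 given). I'll raise the tool, move over the pad with the fingers shut, and turn the tool x to face the bin.

Call:
{"api": "jog_arm", "payload": {"commands": [[[0,0,-0.04,0],[0.02,-0.019,-0.07,0],[0.05,-0.047,-0.08,0.1],[0.08,-0.075,-0.08,0.2],[0.11,-0.102,-0.08,0.3],[0.14,-0.13,-0.08,0.4],[0.17,-0.158,-0.08,0.5],[0.2,-0.186,-0.08,0.6],[0.23,-0.214,-0.08,0.7],[0.26,-0.242,-0.08,0.733],[0.285,-0.266,-0.08,0.733],[0.305,-0.284,-0.08,0.733]]], "claw": 255}}

```text
clock: 1.1
ee_pos: [0.4358, -0.1901, 0.2657]
ee_rot: [-3.141, 0.0, -0.272]
ft_force: [0.4, 0.0, -0.1]
finger_gap: 0.149
grasp_force: 0.0
```

Call:
{"api": "jog_arm", "payload": {"commands": [[[0,0,0,0],[0,0,0,0]]]}}

```text
clock: 1.27
ee_pos: [0.4356, -0.1922, 0.2656]
ee_rot: [3.141, 0.0, -0.272]
ft_force: [-1.1, -0.5, 0.1]
finger_gap: 0.014
grasp_force: 0.0
```

```bash
python3 - <<'E'
from h import *
from plant import arm
s=arm.read_state();T=R.from_euler('xyz',s['ee_rot'])
print(s['clock'],s['ee_pos'],s['ee_rot'],s['ft_force'],s['finger_gap'])
print(T.inv().apply(np.array([.465,-.118,.125])-s['ee_pos']).round(4), 'turn',s['ee_rot'][2]+.275)
E
```

```text
1.2667 [ 0.43560103 -0.19224238  0.26563401] [ 3.14145182e+00  3.29871997e-04 -2.71735410e-01] [-1.11141328 -0.50162651  0.11144713] 0.014101423244000107
[ 0.0084 -0.0794  0.1406] turn 0.0032645901685707246
```

Call:
{"api": "jog_arm", "payload": {"commands": [[[0.004,-0.035,0,0],[0.008,-0.07,0,0],[0.008,-0.079,0.03,0],[0.008,-0.079,0.065,0],[0.008,-0.079,0.1,0],[0.008,-0.079,0.125,0],[0.008,-0.079,0.14,0],[0.008,-0.079,0.14,0],[0.008,-0.079,0.14,0]]]}}

```text
clock: 2.02
ee_pos: [0.4638, -0.121, 0.1252]
ee_rot: [3.141, 0.002, -0.277]
ft_force: [-0.0, 0.0, 0.1]
finger_gap: 0.005
grasp_force: 0.0
```

```bash
python3 - <<'E'
from h import *
from plant import arm
s=arm.read_state();print(s['clock'],s['ee_pos'],s['ft_force'])
a=arm.snapshot('scene')['img'][140:320,220:400]; b=arm.snapshot('wrist')['img']
cv2.imwrite('pics/c.png',np.hstack([cv2.resize(a,(420,420)),b[:,90:470]])[:,:,::-1])
E
```

```text
2.0167 [ 0.46377759 -0.12100036  0.1252398 ] [-0.02158372  0.03646555  0.11487497]
```

View pics/c.png

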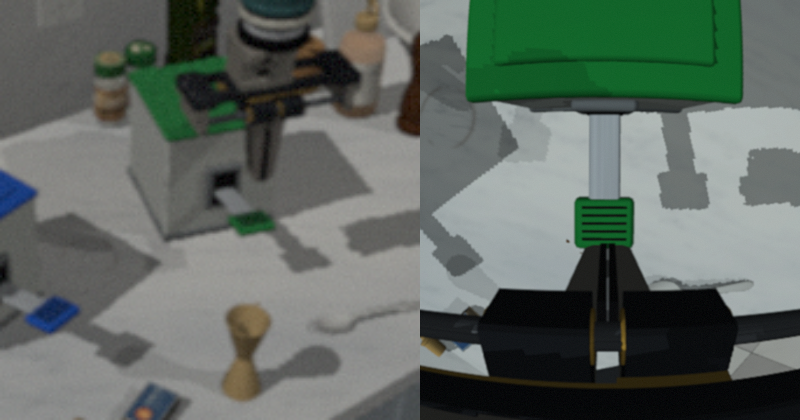

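The left panel shows the shut fingers just above the green pad. The right panel (wrist view) shows the pad at about (604,222), laterally aligned with the fingertips. I'll check it with the wrist ray and check how close the camera sits to the lid.

```bash
python3 - <<'E'
from h import *
from plant import arm
s=arm.read_state();T=R.from_euler('xyz',s['ee_rot'])
w=arm.snapshot('wrist');M=np.array(w['tool_from_camera']);K=w['intrinsics'];print(M[:3,3])
for c in blobs(w['img'],(50,120,25),(75,255,255))[:2]:
  m=cv2.moments(c);u=np.array([m['m10'],m['m01']])/m['m00'];
  q=(u-K[:2,2])/np.array([K[0,0],K[1,1]]);r=np.linalg.norm(q)
  v=M[:3,:3]@np.r_[q/r*np.sin(r),np.cos(r)]
  e=s['ee_pos']+T.apply(M[:3,3]);v=T.apply(v)
  z=.088
  p=e+v*(z-e[2])/v[2]; print(u,cv2.contourArea(c),p, T.inv().apply(p-s['ee_pos']))
E
```

```text
[ 0.07394238 -0.00039636 -0.19965933]
[274.98707455  49.78853252] 27001.0 [ 0.59201808 -0.15439636  0.088     ] [ 0.13100228 -0.00227029  0.03909141]
[273.83520452 222.51670934] 2538.5 [ 0.46727753 -0.11797433  0.088     ] [ 0.00105699 -0.00323595  0.03884718]
```

The position agrees within 3 mm, and the wrist camera clears the lid's arc. Pressing down gradually.

Call:
{"api": "jog_arm", "payload": {"commands": [[[-0.001,-0.003,0.015,0],[-0.001,-0.003,0.025,0],[-0.001,-0.003,0.032,0],[-0.001,-0.003,0.037,0],[-0.001,-0.003,0.042,0],[-0.001,-0.003,0.047,0],[-0.001,-0.003,0.052,0],[-0.001,-0.003,0.057,0],[-0.001,-0.003,0.061,0],[-0.001,-0.003,0.064,0],[-0.001,-0.003,0.064,0]]]}}

```text
clock: 3.08
ee_pos: [0.4639, -0.1165, 0.0615]
ee_rot: [3.141, 0.001, -0.275]
ft_force: [-1.4, -0.0, 6.1]
finger_gap: 0.003
grasp_force: 2.7
```

Call:
{"api": "jog_arm", "payload": {"commands": [[[0,0,0.002,0],[0,0,0.004,0],[0,0,0.004,0]]]}}

```text
clock: 3.33
ee_pos: [0.4635, -0.1163, 0.0577]
ee_rot: [3.141, 0.002, -0.275]
ft_force: [-2.7, 1.2, 5.1]
finger_gap: 0.005
grasp_force: 2.8
```

Call:
{"api": "jog_arm", "payload": {"commands": [[[0,0,0.002,0],[0,0,0.003,0],[0,0,0.003,0]]]}}

```text
clock: 3.58
ee_pos: [0.4634, -0.1163, 0.0548]
ee_rot: [3.141, 0.002, -0.275]
ft_force: [-3.5, 1.3, 5.9]
finger_gap: 0.001
grasp_force: 2.8
```

```bash
python3 - <<'E'
from h import *
from plant import arm
s=arm.read_state();print(s['clock'],s['ee_pos'],s['ft_force'])
a=arm.snapshot('scene')['img'][120:300,220:400]; b=arm.snapshot('top')['img'][110:290,240:420]
cv2.imwrite('pics/d.png',np.hstack([cv2.resize(a,(400,400)),cv2.resize(b,(400,400))])[:,:,::-1])
E
```

```text
3.5833 [ 0.46339621 -0.11630233  0.0547885 ] [-3.51217825  1.31931142  5.85734795]
```

View pics/d.png

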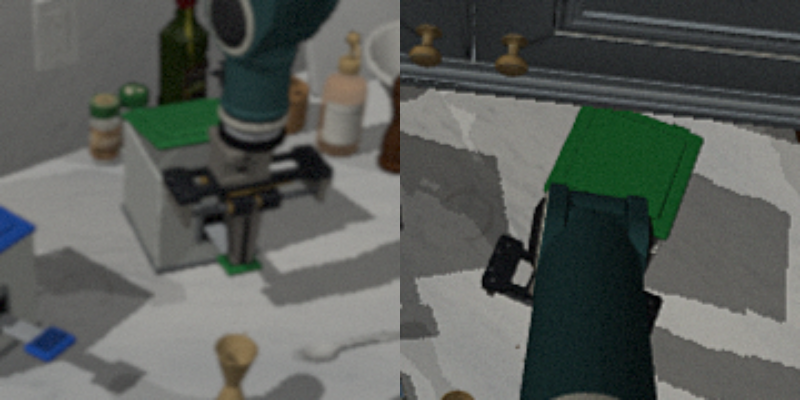

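The lid still looks shut in both views although the tip is at z = 0.055, so I'll check with the wrist view and a larger crop.

```bash
python3 - <<'E'
from h import *
from plant import arm
import pickle
d=pickle.load(open('d.pkl','rb'))
w=arm.snapshot('wrist')['img']; a=arm.snapshot('scene')
for n,i in(('old',d['scene']['img']),('new',a['img'])):
  for c in blobs(i,(50,120,25),(75,255,255),15)[:4]: print(n,cv2.contourArea(c),cv2.boundingRect(c))
cv2.imwrite('pics/e.png',np.hstack([cv2.resize(a['img'][190:260,290:360],(420,420),interpolation=cv2.INTER_CUBIC),w[:,90:470]])[:,:,::-1])
E
```

```text
old 1502.5 (274, 162, 66, 38)
old 89.0 (319, 231, 18, 9)
new 645.5 (274, 162, 45, 25)
new 40.0 (318, 235, 19, 8)
```

View pics/e.png

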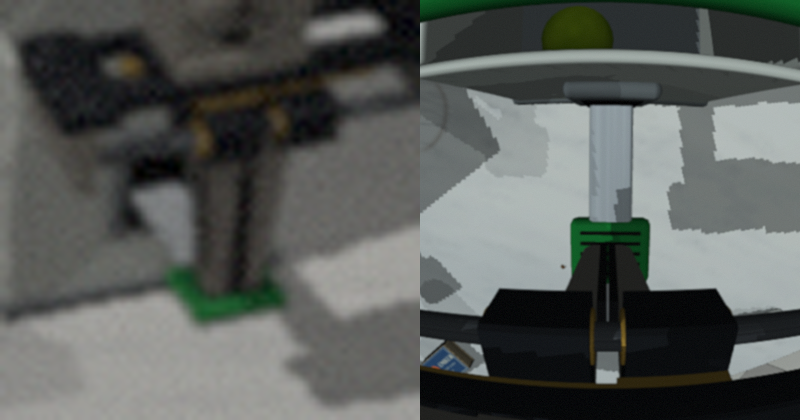

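The wrist view shows into the open bin, with a yellow-green ball at (577,40), while the scene view seems to show a shut lid. I'll project the expected shut and open lid corners into the scene view to settle it.

```bash
python3 - <<'E'
from h import *
from plant import arm
import pickle
d=pickle.load(open('d.pkl','rb'))
s=arm.read_state();print(s['clock'],s['ee_pos'],s['ft_force'])
n={k:arm.snapshot(k) for k in('scene','top')}
def proj(c,X):
    v=R.from_euler('xyz',c['orientation']).inv().apply(np.array(X)-c['eye']);k=c['intrinsics']@v;return (k[:2]/k[2]).round(0)
ex=np.array([np.cos(-.275),np.sin(-.275),0]);ey=np.array([-ex[1],ex[0],0])
pad=np.array([.465,-.118,0])
for th in(0,.4,1.13):
  for k in n:
    print(th,k,[proj(n[k],pad+ex*(.24-.153*np.cos(th))+ey*y+np.array([0,0,.155+.153*np.sin(th)])).tolist() for y in(.075,-.075)],'hinge',[proj(n[k],pad+ex*.24+ey*y+np.array([0,0,.155])).tolist() for y in(.075,-.075)])
for z in(.09,.055): print('pad',z,proj(n['scene'],pad+[0,0,z]))
print('tip',proj(n['scene'],s['ee_pos']))
ims=[x['scene']['img'][120:270,240:390] for x in(d,n)]
cv2.imwrite('pics/f.png',cv2.resize(np.hstack(ims),(800,400),interpolation=cv2.INTER_CUBIC)[:,:,::-1])
E
```

```text
3.7833 [ 0.46344541 -0.11628771  0.05495517] [-3.59467584  1.42098271  6.15868896]
0 scene [[292.0, 200.0], [342.0, 191.0]] hinge [[274.0, 172.0], [321.0, 164.0]]
0 top [[301.0, 204.0], [355.0, 225.0]] hinge [[322.0, 154.0], [375.0, 174.0]]
0.4 scene [[291.0, 180.0], [342.0, 171.0]] hinge [[274.0, 172.0], [321.0, 164.0]]
0.4 top [[304.0, 192.0], [361.0, 214.0]] hinge [[322.0, 154.0], [375.0, 174.0]]
1.13 scene [[282.0, 140.0], [334.0, 133.0]] hinge [[274.0, 172.0], [321.0, 164.0]]
1.13 top [[318.0, 153.0], [378.0, 176.0]] hinge [[322.0, 154.0], [375.0, 174.0]]
pad 0.09 [328. 233.]
pad 0.055 [327. 243.]
tip [327. 244.]
```

View pics/f.png

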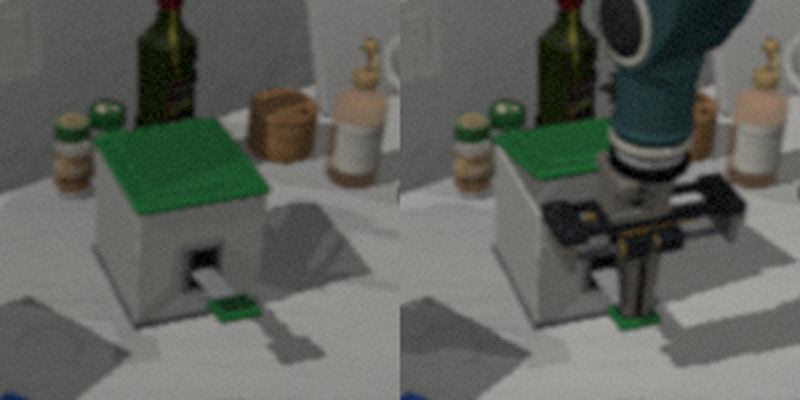

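The lid's front-left corner has risen only to about (290,187) in the scene view, so the lid is partly open, and the force (6 N) shows no stop yet. Pressing on until the force jumps.

Call:
{"api": "jog_arm", "payload": {"commands": [[[0,0,0.002,0],[0,0,0.004,0],[0,0,0.004,0]]]}}

```text
clock: 4.13
ee_pos: [0.4632, -0.1162, 0.0507]
ee_rot: [3.141, 0.002, -0.275]
ft_force: [-3.2, 0.8, 6.5]
finger_gap: 0.002
grasp_force: 2.8
```

Call:
{"api": "jog_arm", "payload": {"commands": [[[0,0,0.002,0],[0,0,0.004,0],[0,0,0.004,0]]]}}

```text
clock: 4.38
ee_pos: [0.4631, -0.1162, 0.0466]
ee_rot: [3.141, 0.002, -0.275]
ft_force: [-4.3, 0.3, 5.6]
finger_gap: 0.005
grasp_force: 2.8
```

```bash
python3 - <<'E'
from h import *
from plant import arm
s=arm.read_state();print(s['clock'],s['ee_pos'],s['ft_force'])
n={k:arm.snapshot(k) for k in('scene','top')}
cv2.imwrite('pics/g.png',np.hstack([cv2.resize(n['scene']['img'][120:270,240:390],(400,400)),cv2.resize(n['top']['img'][110:290,240:420],(400,400))])[:,:,::-1])
E
```

```text
4.3833 [ 0.46313672 -0.11621578  0.04659568] [-4.31168868  0.34797801  5.6409852 ]
```

View pics/g.png

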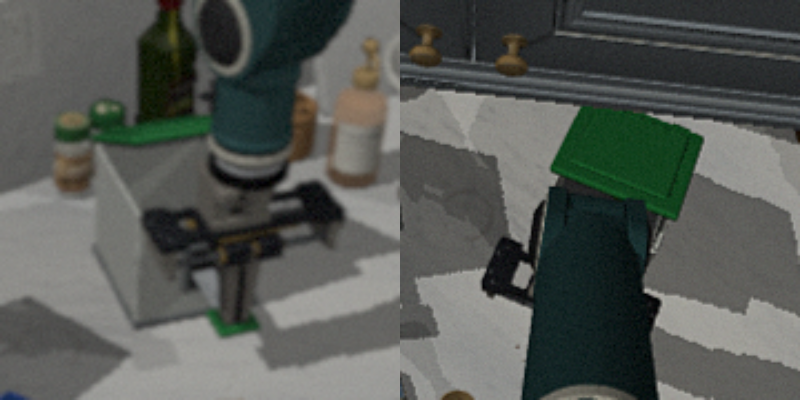

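The lid is now about half up: its green top is foreshortened at around (160,130) on the left and there is a gap at its front on the right. Continuing down.

Call:
{"api": "jog_arm", "payload": {"commands": [[[0,0,0.002,0],[0,0,0.004,0],[0,0,0.006,0],[0,0,0.008,0],[0,0,0.008,0]]]}}

```text
clock: 4.9
ee_pos: [0.4635, -0.1164, 0.0387]
ee_rot: [3.141, 0.002, -0.275]
ft_force: [-3.4, 1.5, 6.7]
finger_gap: 0.004
grasp_force: 3.0
```

Call:
{"api": "jog_arm", "payload": {"commands": [[[0,0,0.002,0],[0,0,0.004,0],[0,0,0.004,0]]]}}

```text
clock: 5.15
ee_pos: [0.464, -0.1165, 0.0348]
ee_rot: [3.141, 0.001, -0.275]
ft_force: [-2.4, 0.8, 5.8]
finger_gap: -0.001
grasp_force: 2.9
```

Call:
{"api": "jog_arm", "payload": {"commands": [[[0,0,0.002,0],[0,0,0.003,0],[0,0,0.003,0]]]}}

```text
clock: 5.4
ee_pos: [0.4643, -0.1165, 0.0319]
ee_rot: [3.141, 0.0, -0.275]
ft_force: [-3.9, 0.6, 5.2]
finger_gap: 0.005
grasp_force: 2.8
```

Call:
{"api": "jog_arm", "payload": {"commands": [[[0,0,0.002,0],[0,0,0.003,0],[0,0,0.003,0]]]}}

```text
clock: 5.65
ee_pos: [0.4648, -0.1167, 0.029]
ee_rot: [3.142, -0.001, -0.275]
ft_force: [-1.1, 0.7, 5.4]
finger_gap: 0.005
grasp_force: 2.7
```

```bash
python3 - <<'E'
from h import *
from plant import arm
s=arm.read_state();print(s['clock'],s['ee_pos'],s['ft_force'])
n={k:arm.snapshot(k) for k in('scene','top','wrist')}
cv2.imwrite('pics/i.png',np.hstack([cv2.resize(n['scene']['img'][120:270,240:390],(400,400)),cv2.resize(n['wrist']['img'][:,70:490],(400,400))])[:,:,::-1])
for k in('scene','top'):
  for c in blobs(n[k]['img'],(50,120,25),(75,255,255),15)[:3]: print(k,cv2.contourArea(c),cv2.boundingRect(c))
E
```

```text
5.65 [ 0.46477019 -0.1166517   0.02902832] [-1.12459159  0.74437017  5.38493808]
scene 167.0 (274, 135, 38, 38)
scene 42.0 (318, 241, 17, 10)
top 180.5 (332, 159, 47, 17)
```

View pics/i.png

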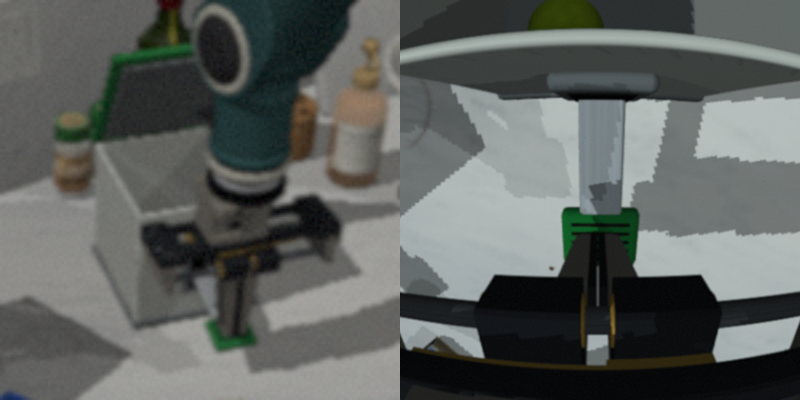

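The lid's front-left corner is at about (282,140) in scene pixels, which matches the prediction for 65°. I'll press a bit further to find the stop by force.

Call:
{"api": "jog_arm", "payload": {"commands": [[[0,0,0.001,0],[0,0,0.002,0],[0,0,0.002,0]]]}}

```text
clock: 6.05
ee_pos: [0.465, -0.1168, 0.0276]
ee_rot: [3.141, -0.001, -0.275]
ft_force: [-3.8, 0.3, 11.8]
finger_gap: 0.007
grasp_force: 6.0
```

Call:
{"api": "jog_arm", "payload": {"commands": [[[0,0,0.001,0],[0,0,0.002,0],[0,0,0.002,0]]]}}

```text
clock: 6.3
ee_pos: [0.4652, -0.1168, 0.0267]
ee_rot: [3.141, -0.001, -0.275]
ft_force: [-7.5, 0.9, 23.5]
finger_gap: 0.004
grasp_force: 12.1
```

The stop is reached: force rose from 5 to 24 N. Holding for about 4 s.

Call:
{"api": "jog_arm", "payload": {"commands": [[[0,0,0,0],[0,0,0,0],[0,0,0,0],[0,0,0,0],[0,0,0,0],[0,0,0,0],[0,0,0,0],[0,0,0,0],[0,0,0,0],[0,0,0,0],[0,0,0,0],[0,0,0,0]]]}}

```text
clock: 7.3
ee_pos: [0.4653, -0.1168, 0.0268]
ee_rot: [3.141, -0.002, -0.275]
ft_force: [-6.8, 1.0, 22.6]
finger_gap: 0.004
grasp_force: 11.6
```

Call:
{"api": "jog_arm", "payload": {"commands": [[[0,0,0,0],[0,0,0,0],[0,0,0,0],[0,0,0,0],[0,0,0,0],[0,0,0,0],[0,0,0,0],[0,0,0,0],[0,0,0,0],[0,0,0,0],[0,0,0,0],[0,0,0,0]]]}}

```text
clock: 8.3
ee_pos: [0.4652, -0.1168, 0.0268]
ee_rot: [3.141, -0.002, -0.275]
ft_force: [-6.7, 0.8, 21.9]
finger_gap: 0.007
grasp_force: 11.6
```

Call:
{"api": "jog_arm", "payload": {"commands": [[[0,0,0,0],[0,0,0,0],[0,0,0,0],[0,0,0,0],[0,0,0,0],[0,0,0,0],[0,0,0,0],[0,0,0,0],[0,0,0,0],[0,0,0,0],[0,0,0,0],[0,0,0,0]]]}}

```text
clock: 9.3
ee_pos: [0.4652, -0.1168, 0.0268]
ee_rot: [3.141, -0.002, -0.275]
ft_force: [-6.9, 2.1, 21.9]
finger_gap: 0.003
grasp_force: 11.6
```

Call:
{"api": "jog_arm", "payload": {"commands": [[[0,0,0,0],[0,0,0,0],[0,0,0,0],[0,0,0,0],[0,0,0,0],[0,0,0,0],[0,0,0,0],[0,0,0,0],[0,0,0,0],[0,0,0,0],[0,0,0,0],[0,0,0,0]]]}}

```text
clock: 10.3
ee_pos: [0.4652, -0.1168, 0.0268]
ee_rot: [3.141, -0.002, -0.275]
ft_force: [-7.5, 1.0, 22.6]
finger_gap: 0.002
grasp_force: 11.6
```

Call:
{"api": "jog_arm", "payload": {"commands": [[[0,0,-0.005,0],[0,0,-0.012,0],[0,0,-0.02,0],[0,0,-0.028,0],[0,0,-0.036,0],[0,0,-0.044,0],[0,0,-0.055,0],[-0.005,0,-0.07,0],[-0.02,0,-0.1,0],[-0.045,0,-0.13,0],[-0.07,0,-0.15,0],[-0.07,0,-0.15,0]]]}}

```text
clock: 11.3
ee_pos: [0.3961, -0.0972, 0.1786]
ee_rot: [3.141, -0.006, -0.275]
ft_force: [-0.4, 0.2, 0.5]
finger_gap: 0.005
grasp_force: 0.0
```

Call:
{"api": "jog_arm", "payload": {"commands": [[[0,0.04,-0.01,0],[0,0.08,-0.02,0],[0,0.12,-0.02,0],[0,0.16,-0.02,0],[0,0.2,-0.02,0],[0,0.2,-0.02,0],[0,0.2,-0.02,0],[0,0.2,-0.02,0]]]}}

```text
clock: 11.97
ee_pos: [0.343, -0.2895, 0.1945]
ee_rot: [-3.141, 0.0, -0.275]
ft_force: [-0.3, 0.1, 0.6]
finger_gap: 0.005
grasp_force: 0.0
```

```bash
python3 - <<'E'
from h import *
from plant import arm
s=arm.read_state();print(s['clock'],s['ee_pos'],s['ft_force'])
n={k:arm.snapshot(k) for k in('scene','top')}
for k in n:
  for c in blobs(n[k]['img'],(50,120,25),(75,255,255),15)[:3]: print(k,cv2.contourArea(c),cv2.boundingRect(c))
cv2.imwrite('pics/j.png',np.hstack([cv2.resize(n['scene']['img'][120:320,140:390],(400,320)),cv2.resize(n['top']['img'][110:310,160:410],(400,320))])[:,:,::-1])
E
```

```text
11.9667 [ 0.34295533 -0.28952024  0.19445003] [-0.27109351  0.05330752  0.64888788]
scene 1502.0 (274, 161, 66, 39)
scene 88.5 (318, 231, 19, 9)
top 2988.5 (303, 158, 73, 66)
top 190.0 (304, 242, 20, 18)
```

View pics/j.png

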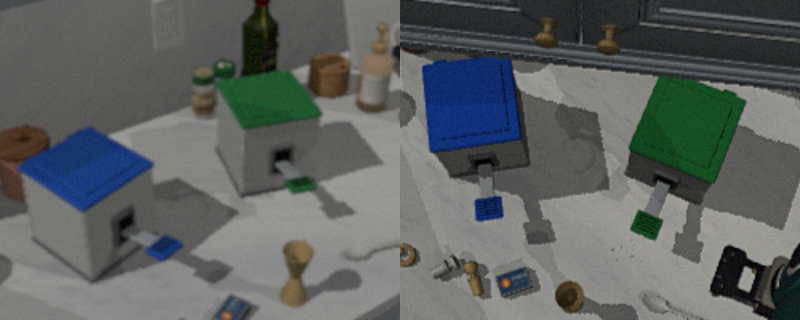

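Both lids are shut. The green pad is back at (299,184) on the left and (647,224) on the right, with the same blob sizes as at the start. The blue bin is untouched and the arm is clear, so I'm handing in.

```bash
python3 -c "
from plant import arm
print(arm.hand_in())"
```

```text
the job is handed in; nothing more can be done
None
```

I pressed the green bin's lever to its stop, held it there about 4 s with the lid fully raised, then let go; the lid closed, the blue bin stayed shut, and I handed the job in at about 12 s (no verdict shown).

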